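# Lock a bearing block into the inspection fixture with its sprung stand

## Robot

A 6-joint arm with a two-finger parallel gripper is mounted at the origin on the work surface. World frame = base frame: x ahead of the robot, y to its left, z up, the work surface at z = 0. Lengths are in mm, angles in rad, forces in N, time in s.
With the tool pointing down it reaches from about 325 to 775 mm from the base axis. Payload 5.5 kg.
Tool frame: the origin (TCP) lies midway between the tips of the shut fingers; the grasp point (between the pads) lies 19 mm behind it; z points along the fingers, y is the line along which they close (so a half turn about z gives the same grasp; the last joint's range is limited). The gripper opens to 88 mm and grips with 3 to 60 N. Pads are 20 mm wide; open, the fingers measure 115 mm over their backs; the gripper's body (75 mm by 178 mm) begins 61 mm behind the grasp point.
Start: joints at [-1.264, 0.091, 1.231, -0, 1.82, -0.057], TCP at [213.497, -560.745, 186.931] pointing down, gripper open.
Joint ranges: [-2.87, 2.87], [-0.86, 2.18], [0.17, 2.46], [-1.51, 4.65], [0.06, 2.69], [-2.65, 2.65]. Speed limits (rad/s): [2.57, 2.57, 3.01, 3.14, 3.14, 3.14].

## Interface

Orientations are given as a rotation vector (axis times angle).
In Python, from rig import read_state, optics, manip, finder gives the robot as it stands.
- The arm moves only by the tool arm_command, never from a script. Its argument "motion" is a list of rows, each a list of 3 entries, a list of its own where there are three numbers: the turn, a rotation vector about the tool's x, y, z in rad, then the shift along the tool's x, y, z in cm, then the opening, from 0 (shut) to 1 (fully open). In form: [[[wx, wy, wz], [x, y, z], jaw], ...]. A call has 1 to 10 rows; each row is the pose to reach, as a shift and turn from the pose commanded when the call began, along the tool's axes at that moment; what a row does not reach only later rows make up. A row lasts 1/10 s, in which the tool goes at most 50 mm and 8.59 degrees, less where a joint would pass 70% of its speed; a pose out of reach is approached as far as the arm can. A call with a gripper value outside its range is refused whole. The fingers move at their own pace and stop on an object; "squeeze" is the grip in N (left out, the last holds). Time passes only in rows, so rows that repeat a pose let the fingers close. It gives the time, the measured TCP pose, the force, the opening and the grip force at its end, in the units of the state.
- read_state(): the state, without advancing time (a new reading comes with each control period).
- optics.camera(name): name is "scene" or "top" or "wrist"; returns the picture (400x640x3 uint8, red, green, blue); there is no depth.
- optics.get_calibration(name): a dict with "fx", "fy", "cx", "cy" (pixels), "origin" and "rotation" of the camera in the world; the wrist camera has in their place "hand_eye" (4x4, takes a point from camera to tool coordinates, whose origin is the TCP and whose axes are the flange's). Camera axes: x right, y down, z forward; pixel columns grow to the right and rows downward; lengths in mm; the calibration is good to about 2 mm. A picture is of the moment at which its call begins: read the wrist's pose just before it. get_calibration takes no time and is no camera call.
- manip.job_done(): hands the job in; it is judged then, once.
Trained networks look in the newest picture that a camera, given by its name, has taken for a name from the list of things; names that differ only in an ending like _2 or _b are one class to them, and where a whole thing is asked for, a point or a joint stands for the part that bears it (a point fixed in the world has none). Each returns a list of dicts, best first, with "confidence" (0 to 1); they miss things now and then, are a little off and sometimes report something else, mostly with a low value. They report only what shows in the picture. A call takes as long as a camera call. They do not tell look-alikes from the thing itself.
- finder.silhouettes(camera, target): "region" (400x640 bool, what is visible of it) and "extent" ([left, top, width, height] in pixels, round what is visible of it).
- finder.landmark_of(camera, target): "xy" ([column, row] in pixels: a listed point, or the origin of a listed thing).
The state is a dict: "time_s": time; "joints": joint angles; "qvel": joint speeds; "tau": joint torques, N m; "eef_pos": TCP position; "tool_rot": TCP orientation; "wrist_force": force on the tool from outside, world axes, zero at the start; "wrist_torque": the same for the moment, N m; "opening": finger opening in mm; "grasp_force": force on a finger pad.
Only numpy, scipy, OpenCV 4.12 (cv2) and the standard library are available. Lean on these libraries where they do the work, as an engineer would, in place of code of your own. Each camera call takes 0.05 s, during which the arm holds its last target. There are 200 camera calls.

## Task

On the inspection fixture, slide the aluminium block along its channel until it is fully home, flush against the end stop. Then push the sprung stand over its centre so that it snaps down behind the block onto the rubber buffer, and lean on its handle's cross-bar from above with about 10 N for a second to prove that it is seated. Never push the block or the stand harder than 25 N, leave the other things where they are, and let go.

Things in the scene. Friction and masses are not known exactly. Their poses are not given: they have to be found in the camera images.
- fixture: Steel fixture fixed to the table. x runs along its channel to the end stop, y to the stand's hinge, z up; origin at table height, mid-channel, on the line of the stand. Base plate 12 mm thick, x -100 to +90, y -90 to +90 mm. Two guide rails, tops at z 20 mm, x -85 to +59, inner faces at y +-21.5 mm. Below, positions in mm are in this frame.
- hinge (a point): The stand's hinge axis, parallel to fixture x, at y +55, z 28 mm, between two steel cheeks (x -17 to +17, y 43 to 67, tops at z 40 mm).
- buffer_top (a point): Top of the rubber buffer, 18 mm across, on which the arm's end rests when over, at x 0, y -60, z 23 mm. Stiff: it yields under 1 mm at 10 N.
- stop_face (a point): Centre of the end stop's contact face, at fixture x +59, y 0, z 26 mm, axes as the fixture's. The end stop is a steel block 18 mm thick (x), 60 mm wide (y), its top at z 42 mm.
- block: The workpiece, a loose aluminium bearing block 50 (x) x 40 (y) x 28 mm high, about 0.1 to 0.2 kg, with a dark bore in its top. Lies on the base plate between the rails (1.5 mm play either side), 25 to 55 mm short of the end stop. Origin at the centre of its underside, x toward the end stop, z up.
- block_front (a point): Centre of the block's front face, the one that meets the end stop (block x +25, z +14 mm).
- stand (a joint): Stand angle, rad. 0 (start): leans outward to +y, 45 deg above level; 0.79 upright; 2.356 level across the channel on the buffer. The spring drives it away from a centre near 1.0: about 0.9 N m back at 0, none at the centre, 1.1 N m at the far stop. Past the centre it snaps down by itself in under 1 s, away from what pushes it. A block not home blocks its way.
- stand_arm: The stand's arm, 12 mm wide, 10 mm thick. Origin on its centre line 115 mm from the hinge axis, near its end: at y +136, z 109 mm at the start, y -60, z 28 mm when over. Its x is fixture x, its y points outward along the arm, its -z up when over. It carries the handle that is pushed: a strip 19 mm wide, 6 mm thick over the arm's length, ending in a cross-bar.
- stand_end (a point): Same point as the arm's origin. The handle's cross-bar (14 mm diameter, 40 mm long along x) stands off from here along the arm's -z (outward and down at the start, straight up when over) by 12 to 22 mm, axis to axis: whoever used it last set it, it is not measured and does not slip: feel for it. When over, the arm lies 3 mm behind the seated block.
- ring_gauge: Bystander: steel ring gauge, 38 mm outside, 14 mm high, lying on the rear corner of the fixture plate on the -y side. Origin under its centre.
- screwdriver: Bystander: screwdriver 160 mm long, lying on the table beside the fixture on its -y side. Origin at its middle, on the table.
- sample: Bystander: a second, finished block of the same size (50 x 40 x 28 mm), on the open table left of the fixture, not in the channel. Origin at the centre of its underside.
- caliper: Bystander: calliper 190 mm long lying on the table to the right. Origin under its middle.
Not all that is in view belongs to the job. Leave any red or turquoise look-alike of the block alone.

How it is judged:
By the outcome, as a careful person would: the job done as asked, in the order asked, and still so for the second after the job is handed in, with the robot touching nothing.
It also fails if it takes over 72 s, if anything falls off the work surface, if the arm or the gripper's body presses on something with over 40 N, if the wrist force passes 120 N, or if a joint passes its speed limit or range.

## Working session

There is one attempt and no reset: what is moved stays moved. The work goes in short steps, Python scripts to look and compute and a tool call to move; the robot and the scene stay as the last step left them, time stands still between calls to the robot, and variables do not carry over. Pictures are saved under pics/ and viewed, at most 10 in all, crops included, and the job is handed in when it is done.

Besides the shell and the picture viewer there is one more tool, called after ">>>" as name(argument=value, ...) on one line, values as JSON. arm_command: Moves the arm, as the interface text tells. Its arguments: {"type":"object","properties":{"motion":{"type":"array","items":{"type":"array"}},"squeeze":{"type":"number"}},"required":["motion"]}

```bash
mkdir -p pics; ls
python3 - <<'E'
from rig import read_state, optics, manip, finder
import cv2,numpy as np
s=read_state();print({k:np.round(v,3).tolist() for k,v in s.items()})
for c in("scene","top"):
    im=optics.camera(c);cv2.imwrite(f"pics/{c}0.png",im[:,:,::-1])
    print(c,{k:np.round(v,3).tolist() for k,v in optics.get_calibration(c).items()})
    for t in("fixture","hinge","buffer_top","stop_face","block","block_front","stand_end","ring_gauge","sample"):
        print(t,[(np.round(d["xy"]).tolist(),round(float(d["confidence"]),2)) for d in finder.landmark_of(c,t)][:4])
print(optics.get_calibration("wrist"))
a=cv2.imread("pics/scene0.png");b=cv2.imread("pics/top0.png")
E
```

```text
pics
{'time_s': 0.0, 'joints': [-1.264, 0.092, 1.232, 0.0, 1.82, -0.057], 'qvel': [0.001, -0.001, -0.0, -0.0, 0.0, 0.0], 'tau': [-0.001, -44.645, -40.645, 0.07, 0.029, -0.0], 'eef_pos': [213.415, -560.377, 185.835], 'tool_rot': [-3.088, -0.568, 0.0], 'wrist_force': [-0.488, -0.05, -0.173], 'wrist_torque': [0.038, 0.011, -0.003], 'grasp_force': 0.0, 'opening': 87.838}
scene {'fx': 458.638, 'fy': 458.638, 'cx': 321.15, 'cy': 204.595, 'origin': [1194.836, -434.184, 820.979], 'rotation': [-2.086, -1.148, 0.473]}
fixture [([328.0, 232.0], 0.73)]
hinge [([350.0, 215.0], 0.81)]
buffer_top [([310.0, 235.0], 0.98)]
stop_face [([278.0, 262.0], 0.64), ([343.0, 241.0], 0.63)]
block [([329.0, 225.0], 0.95), ([352.0, 290.0], 0.87), ([301.0, 192.0], 0.86)]
block_front [([352.0, 274.0], 0.84), ([292.0, 183.0], 0.73), ([334.0, 227.0], 0.69)]
stand_end [([378.0, 181.0], 0.84)]
ring_gauge [([293.0, 219.0], 0.45), ([380.0, 179.0], 0.41)]
sample [([460.0, 188.0], 0.78)]
top {'fx': 361.802, 'fy': 361.802, 'cx': 318.591, 'cy': 201.409, 'origin': [519.24, -18.503, 1174.058], 'rotation': [-2.213, 2.182, -0.0
[... 237 characters left out ...]
.65), ([332.0, 146.0], 0.64)]
block_front [([329.0, 152.0], 0.72), ([320.0, 187.0], 0.68), ([316.0, 255.0], 0.46), ([316.0, 195.0], 0.34)]
stand_end [([272.0, 191.0], 0.74)]
ring_gauge [([336.0, 216.0], 0.59)]
sample [([198.0, 177.0], 0.48)]
{'fx': 305.46960930459323, 'fy': 305.46960930459323, 'cx': 320.67977632076133, 'cy': 198.75454941056643, 'hand_eye': array([[ 7.34415727e-04, -9.68687290e-01, -2.48282892e-01,
         6.74127454e+01],
       [ 9.99999436e-01,  5.21010346e-04,  9.25231743e-04,
         1.17260377e+00],
       [-7.66902275e-04, -2.48283431e-01,  9.68687127e-01,
        -1.99534618e+02],
       [ 0.00000000e+00,  0.00000000e+00,  0.00000000e+00,
         1.00000000e+00]])}
```

Run:
```python
import cv2,numpy as np
a=cv2.imread("pics/scene0.png")[140:320,220:480];b=cv2.imread("pics/top0.png")[110:290,180:440]
cv2.imwrite("pics/crop0.png",np.hstack([cv2.resize(x,None,fx=1,fy=1) for x in []]) if 0 else cv2.resize(a,(800,554),interpolation=2))
cv2.imwrite("pics/crop1.png",cv2.resize(b,(800,554),interpolation=2))
```

```text
(no output)
```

View pics/crop0.png

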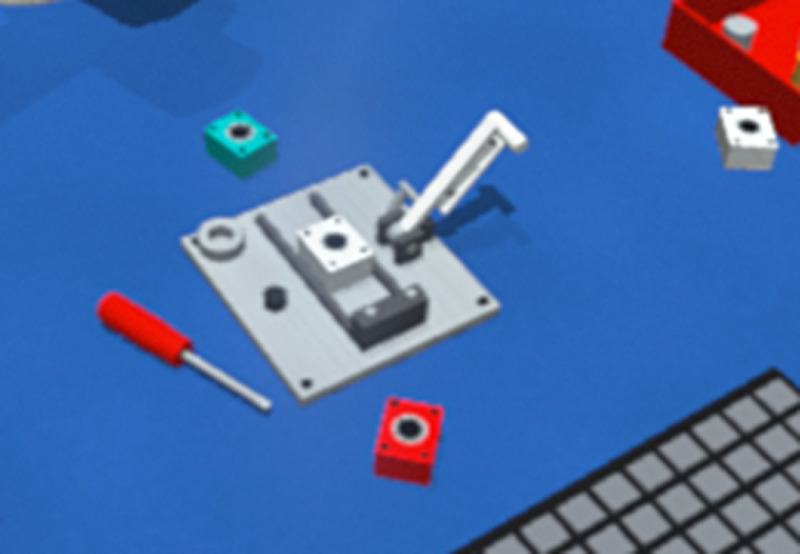

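View pics/crop1.png

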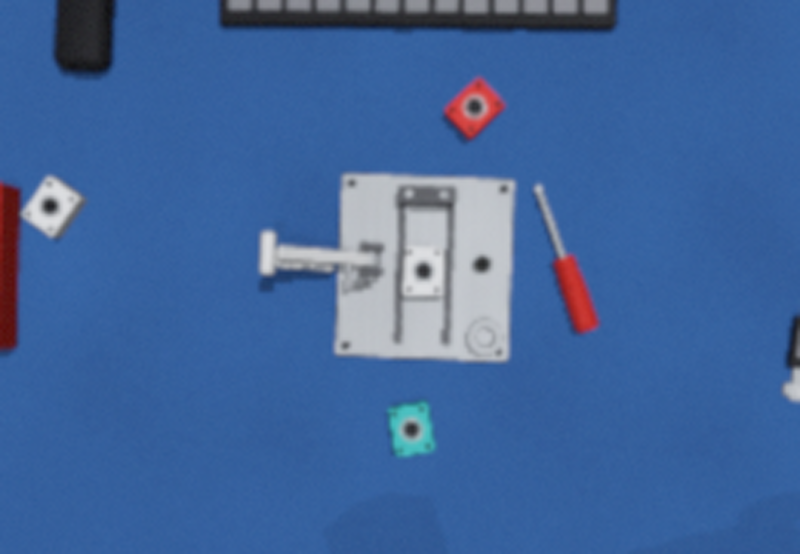

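The top view shows the fixture with +x up and +y left. There are four block candidates in the top image: white in the channel at (318,197), turquoise at (316,250), red at (332,146), and white on the open table at (198,177), which is the sample. The white block in the channel fits the description, because it lies between the rails. The stand leans left and its bar is at about (267,192).

```bash
cat > h.py <<'E'
from rig import read_state, optics, manip, finder
import cv2,numpy as np
from scipy.optimize import least_squares
from scipy.spatial.transform import Rotation as R
def cam(name,s=None):
    c=optics.get_calibration(name)
    if name=="wrist":
        T=np.eye(4);T[:3,:3]=R.from_rotvec(s["tool_rot"]).as_matrix();T[:3,3]=s["eef_pos"];T=T@c["hand_eye"]
        Rm,o=T[:3,:3],T[:3,3]
    else: Rm,o=R.from_rotvec(np.ravel(c["rotation"])).as_matrix() if np.size(c["rotation"])==3 else np.array(c["rotation"]),np.array(c["origin"])
    return c,Rm,o
def proj(C,P):
    c,Rm,o=C;q=(np.atleast_2d(P)-o)@Rm
    return np.c_[c["fx"]*q[:,0]/q[:,2]+c["cx"],c["fy"]*q[:,1]/q[:,2]+c["cy"]]
def F2W(f,P):  # fixture (x,y,yaw) -> world
    P=np.atleast_2d(P);c,s=np.cos(f[2]),np.sin(f[2])
    return np.c_[f[0]+c*P[:,0]-s*P[:,1],f[1]+s*P[:,0]+c*P[:,1],P[:,2]]
def fit(obs,f0): # obs: list of (C,P,uv)
    return least_squares(lambda f:np.concatenate([(proj(C,F2W(f,P))-uv).ravel() for C,P,uv in obs]),f0,loss="soft_l1")
def back(C,uv,z):
    c,Rm,o=C;d=Rm@[(uv[0]-c["cx"])/c["fx"],(uv[1]-c["cy"])/c["fy"],1];return o+d*(z-o[2])/d[2]
E
python3 - <<'E'
from h import *
k=.325
t=np.array([[343,175],[515,180],[509,360],[336,355]])*k+[180,110]
s=np.array([[182,240],[303,403],[499,306],[366,167]])*k+[220,140]
P=np.array([[90,90,12],[90,-90,12],[-100,-90,12],[-100,90,12.]])
Ps=np.array([[-100,-90,12],[90,-90,12],[90,90,12],[-100,90,12.]])
T,S=cam("top"),cam("scene")
L=np.array([[0,55,28],[0,-60,23.]])
for obs in([(T,P,t),(T,L,[[300,193],[337,194]])],[(S,Ps,s),(S,L,[[350,215],[310,235]])],[(T,P,t),(S,Ps,s)]):
    r=fit(obs,[500,0,0]);print(np.round(r.x,3),np.round(r.fun,1))
f=r.x
for n,C,uv in(("top",T,(318,197)),("scene",S,(329,225))):
    w=back(C,uv,12);c,s_=np.cos(f[2]),np.sin(f[2]);d=w[:2]-f[:2];print(n,c*d[0]+s_*d[1],-s_*d[0]+c*d[1])
E
```

```text
[ 5.71292e+02  7.58200e+00 -1.80000e-02] [-0.2 -0.7 -0.3 -0.7 -0.1 -0.1  0.  -0.3  0.8  1.1 -0.   1.3]
[ 5.72762e+02  9.03500e+00 -1.90000e-02] [-0.6 -0.1  0.  -0.9  0.9 -0.2  0.3 -1.2  0.   1.8 -0.5  1. ]
[ 5.72098e+02  7.65900e+00 -1.90000e-02] [-0.2 -1.  -0.3 -0.9 -0.2 -0.3 -0.  -0.6 -1.2 -0.  -0.7 -0.9  0.3 -0.2
 -0.3 -1.1]
top -7.7090033414022985 0.37035281037326406
scene -14.850313585335378 5.916808300471887
```

>>> arm_command(motion=[[[0, 0, -1.188], [47.6, -47.2, -2.3], 0], [[0, 0, -1.188], [47.6, -47.2, -2.3], 0], [[0, 0, -1.188], [47.6, -47.2, -2.3], 0], [[0, 0, -1.188], [47.6, -47.2, -2.3], 0], [[0, 0, -1.188], [47.6, -47.2, -2.3], 0], [[0, 0, -1.188], [47.6, -47.2, -2.3], 0], [[0, 0, -1.188], [47.6, -47.2, -2.3], 0], [[0, 0, -1.188], [47.6, -47.2, -2.3], 0], [[0, 0, -1.188], [47.6, -47.2, -2.3], 0], [[0, 0, -1.188], [47.6, -47.2, -2.3], 0]], squeeze=20)

```text
time_s: 2.0
eef_pos: [420.3, -103.7, 204.5]
tool_rot: [2.242, 2.199, 0.001]
wrist_force: [1.0, -1.2, 0.5]
opening: 10.9
grasp_force: 0.0
```

>>> arm_command(motion=[[[0, 0, 0], [14.5, 6.0, 0], 0], [[0, 0, 0], [14.5, 6.0, 0], 0], [[0, 0, 0], [14.5, 6.0, 0], 0], [[0, 0, 0], [14.5, 6.0, 0], 0], [[0, 0, 0], [14.5, 6.0, 0], 0], [[0, 0, 0], [14.5, 6.0, 0], 0], [[0, 0, 0], [14.5, 6.0, 0], 0]])

```text
time_s: 2.7
eef_pos: [482.4, 36.7, 204.3]
tool_rot: [2.245, 2.197, 0.0]
wrist_force: [-0.3, 0.3, -0.1]
opening: 0.6
grasp_force: 0.0
```

Run:
```python
from h import *
s=read_state();im=optics.camera("wrist");cv2.imwrite("pics/w1.png",im[:,:,::-1])
print(s["eef_pos"],s["tool_rot"],s["wrist_force"],s["opening"],s["qvel"])
W=cam("wrist",s);f=[572,8,-.019]
for t,P in dict(fixture=(0,0,0),hinge=(0,55,28),buffer_top=(0,-60,23),stop_face=(59,0,26),block=(-12,0,12),block_front=(13,0,26),stand_end=(0,136,109)).items():
    print(t,[(np.round(d["xy"],1).tolist(),round(float(d["confidence"]),2)) for d in finder.landmark_of("wrist",t)][:4],proj(W,F2W(f,P)).round(1))
```

```text
[482.42763059  36.6644162  204.34854155] [2.24454244e+00 2.19728390e+00 5.72938034e-05] [-0.25090892  0.25423927 -0.0812232 ] 0.5896742149279187 [-0.00479231 -0.00352816  0.00095923  0.00267396 -0.0007155   0.00361148]
fixture [([383.0, 191.6], 0.59)] [[386.7 191.1]]
hinge [([396.5, 155.7], 0.59)] [[393.8 152.4]]
buffer_top [([387.6, 240.4], 0.81)] [[388.  238.9]]
stop_face [([434.9, 198.6], 0.63)] [[437.3 195.6]]
block [([504.0, 224.8], 0.84), ([379.6, 195.1], 0.71), ([260.2, 187.6], 0.69)] [[379.5 193.2]]
block_front [([499.0, 217.1], 0.97), ([237.9, 190.8], 0.92), ([403.4, 196.4], 0.55), ([395.8, 153.3], 0.22)] [[401.2 195.7]]
stand_end [([422.2, 73.9], 0.68)] [[420.   71.1]]
```

View pics/w1.png

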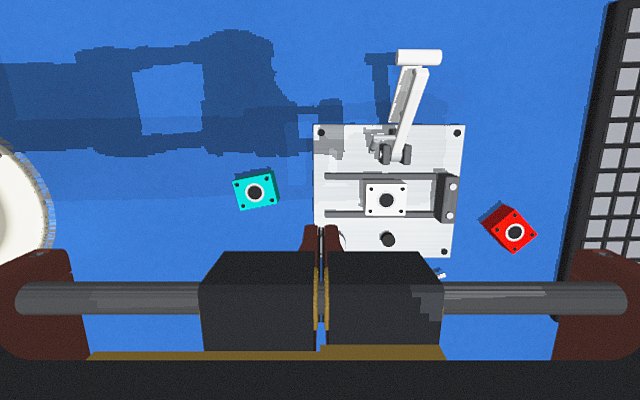

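The wrist view shows the white block in the channel at (386,200), with clear space behind it. The turquoise (255,192) and red (513,232) look-alikes are off the fixture. The stand's bar is at (418,57) and the plate corners are near (314,125), (465,125) and (450,258).

Run:
```python
from h import *
s=read_state();W=cam("wrist",s);im=cv2.imread("pics/w1.png")
hsv=cv2.cvtColor(im,cv2.COLOR_BGR2HSV)
m=((hsv[...,1]<60)&(hsv[...,2]>120)).astype(np.uint8)
def edge(line,axis):  # subpixel 50% saturation crossing
    v=cv2.GaussianBlur(hsv[...,1],(3,3),0).astype(float);return v
S=hsv[...,1].astype(float);V=hsv[...,2].astype(float)
print("sat col420..,row150:",[int(x) for x in S[150,455:475]])
print("sat top row, col 350:",[int(x) for x in S[118:132,350]],"col 440",[int(x) for x in S[118:132,440]])
print("left, row 220:",[int(x) for x in S[220,306:322]],"row 150",[int(x) for x in S[150,306:322]])
print("bottom col 410:",[int(x) for x in S[250:264,410]])
print("right row 230:",[int(x) for x in S[230,445:462]])
print("V row 200 (block x edges):",[int(x) for x in V[208,355:415]])
print("V stop:",[int(x) for x in V[195,425:465]])
print("bar V/S:", [int(x) for x in S[57,388:400]],[int(x) for x in S[57,436:448]],[int(x) for x in S[44:70,418]])
uv=np.array([[314,125],[465,125],[450,257.5]]);P=np.array([[-100,90,12],[90,90,12],[90,-90,12.]])
r=fit([(W,P,uv)],[572,8,-.019]);print(r.x,r.fun.round(1))
f=r.x;print("block corners top z40", [proj(W,F2W(f,p)).round(1).tolist() for p in[(-37,20,40),(13,20,40)]])
def tofix(w):
    d=w[:2]-f[:2];c,q=np.cos(f[2]),np.sin(f[2]);return np.round([c*d[0]+q*d[1],-q*d[0]+c*d[1]],1)
for u in[(365,183),(365,216),(408,183),(409,216),(386,200)]:print(u,tofix(back(W,u,40)))
for so in(12,17,22):
    print("bar ends",so,proj(W,F2W(f,[(-20,136.3+.707*so,109.3-.707*so),(20,136.3+.707*so,109.3-.707*so)])).round(1).tolist())
```

```text
sat col420..,row150: [5, 6, 6, 6, 5, 2, 10, 83, 190, 188, 184, 186, 189, 184, 184, 192, 185, 185, 187, 186]
sat top row, col 350: [186, 185, 180, 187, 198, 213, 51, 1, 4, 4, 5, 4, 4, 4] col 440 [188, 180, 178, 177, 180, 199, 115, 1, 2, 5, 8, 8, 4, 6]
left, row 220: [185, 184, 185, 193, 184, 183, 192, 128, 4, 2, 3, 4, 5, 5, 4, 4] row 150 [180, 165, 183, 184, 187, 177, 196, 54, 7, 13, 15, 9, 12, 9, 15, 8]
bottom col 410: [8, 14, 12, 29, 45, 11, 41, 71, 15, 37, 14, 46, 40, 51]
right row 230: [5, 8, 5, 5, 6, 5, 4, 11, 117, 198, 183, 189, 184, 183, 185, 184, 183]
V row 200 (block x edges): [243, 243, 244, 244, 244, 247, 253, 221, 130, 106, 168, 255, 252, 253, 255, 255, 255, 252, 248, 247, 247, 247, 247, 247, 248, 249, 248, 247, 247, 247, 245, 243, 239, 239, 247, 246, 249, 248, 247, 247, 247, 247, 248, 249, 254, 255, 255, 255, 250, 249, 246, 244, 244, 245, 244, 244, 244, 245, 244, 244]
V stop: [235, 234, 236, 236, 246, 172, 140, 150, 155, 141, 68, 44, 54, 49, 47, 53, 51, 47, 65, 95, 121, 121, 120, 126, 134, 134, 128, 122, 126, 128, 124, 128, 120, 223, 220, 220, 219, 216, 216, 216]
bar V/S: [179, 174, 181, 170, 180, 174, 182, 62, 11, 7, 1, 0] [0, 0, 0, 1, 6, 4, 108, 206, 180, 182, 190, 182] [180, 180, 192, 190, 216, 10, 8, 1, 0, 0, 0, 0, 0, 0, 0, 0, 0, 1, 0, 1, 4, 6, 1, 3, 1, 0]
[ 5.73107025e+02  6.89097283e+00 -1.96541337e-02] [-0.9 -0.2  0.5 -0.   0.2  0.4]
block corners top z40 [[[364.8, 184.5]], [[405.9, 184.5]]]
(365, 183) [-36.8  21.9]
(365, 216) [-35.2 -20.1]
(408, 183) [15.4 21.9]
(409, 216) [ 19.7 -20.1]
(386, 200) [-10.2   0.6]
bar ends 12 [[397.5, 65.1], [440.9, 65.1]]
bar ends 17 [[396.8, 61.6], [439.8, 61.7]]
bar ends 22 [[396.1, 58.3], [438.8, 58.3]]
```

>>> arm_command(motion=[[[0, 0, 0], [-2.8, 2.5, 4.5], 0], [[0, 0, 0], [-2.8, 2.5, 9.0], 0], [[0, 0, 0], [-2.8, 2.5, 13.5], 0], [[0, 0, 0], [-2.8, 2.5, 16], 0], [[0, 0, 0], [-2.8, 2.5, 17], 0], [[0, 0, 0], [-2.8, 2.5, 17.7], 0], [[0, 0, 0], [-2.8, 2.5, 17.7], 0], [[0, 0, 0], [-2.8, 2.5, 17.7], 0], [[0, 0, 0], [-2.8, 2.5, 17.7], 0]])

```text
time_s: 4.0
eef_pos: [508.3, 9.7, 29.0]
tool_rot: [2.241, 2.199, 0.003]
wrist_force: [0.5, -0.4, 0.3]
opening: 0.3
grasp_force: 0.0
```

Run:
```python
from h import *
s=read_state();im=optics.camera("wrist");cv2.imwrite("pics/w2.png",im[:,:,::-1])
print(s["eef_pos"],s["tool_rot"],s["wrist_force"])
```

```text
[508.30384011   9.69296787  29.0229944 ] [2.24067321 2.19870477 0.00340077] [ 0.48497183 -0.42654712  0.30964828]
```

View pics/w2.png

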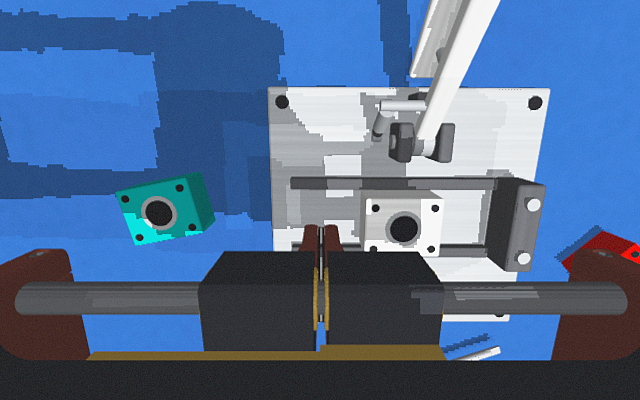

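The wrist view shows the shut fingertips at about (320,230), behind the block's rear face at (362,225) and in line with it. The way to the end stop is clear. I'll start the slide gently.

>>> arm_command(motion=[[[0, 0, 0], [0, 0.5, 0.2], 0], [[0, 0, 0], [0, 0.9, 0.2], 0], [[0, 0, 0], [0, 1.2, 0.2], 0], [[0, 0, 0], [0, 1.5, 0.2], 0], [[0, 0, 0], [0, 1.8, 0.2], 0], [[0, 0, 0], [0, 2.1, 0.2], 0], [[0, 0, 0], [0, 2.4, 0.2], 0], [[0, 0, 0], [0, 2.7, 0.2], 0], [[0, 0, 0], [0, 3.0, 0.2], 0]])

```text
time_s: 4.95
eef_pos: [537.3, 9.1, 25.1]
tool_rot: [-2.242, -2.2, 0.0]
wrist_force: [0.6, -1.5, 0.2]
opening: 0.3
grasp_force: 0.0
```

>>> arm_command(motion=[[[0, 0, 0], [0, 0.3, 0], 0], [[0, 0, 0], [0, 0.6, 0], 0], [[0, 0, 0], [0, 0.9, 0], 0], [[0, 0, 0], [0, 1.2, 0], 0], [[0, 0, 0], [0, 1.5, 0], 0], [[0, 0, 0], [0, 1.8, 0], 0], [[0, 0, 0], [0, 2.0, 0], 0]])

```text
time_s: 5.65
eef_pos: [557.4, 8.7, 25.1]
tool_rot: [2.242, 2.2, 0.0]
wrist_force: [-1.6, -0.1, 0.2]
opening: 0.8
grasp_force: 0.0
```

Run:
```python
from h import *
s=read_state();im=optics.camera("wrist");cv2.imwrite("pics/w3.png",im[:,:,::-1])
print(s["eef_pos"],s["tool_rot"],s["wrist_force"])
```

```text
[557.3740818    8.73463634  25.07524386] [2.24244876e+00 2.20023287e+00 5.32580426e-07] [-1.57999228 -0.06096151  0.19825463]
```

View pics/w3.png

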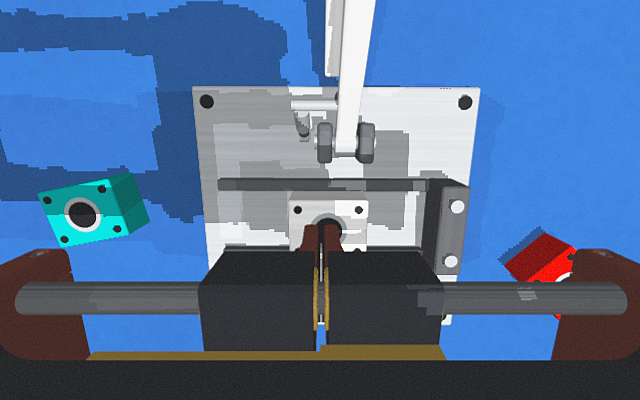

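In the wrist view the block, at columns 290–368, seems to lie under the fingers at (320,230) and to be unmoved. That doesn't agree with the tip being at z 25. I'll check from the scene camera before pushing further.

Run:
```python
from h import *
s=read_state();im=optics.camera("scene")[:,:,::-1];cv2.imwrite("pics/s3.png",cv2.resize(im[150:290,240:440],(800,560),interpolation=2))
f=[573,7.3,-.0195];S=cam("scene")
print([d["xy"] for d in finder.landmark_of("scene","block")],[d["xy"] for d in finder.landmark_of("scene","block_front")])
print("block proj at -11.5, +34:",proj(S,F2W(f,[(-11.5,0,12),(34,0,12)])).round(),"tcp",proj(S,s["eef_pos"]))
print(s["joints"],s["tau"])
```

```text
[[327.8, 224.3], [354.5, 287.2]] [[291.5, 183.5], [331.2, 223.7], [355.8, 277.4], [294.1, 219.1], [310.0, 233.4]]
block proj at -11.5, +34: [[328. 227.]
 [338. 239.]] tcp [[327.41311892 222.1034883 ]]
[-4.53426104e-02  6.52514835e-03  1.60525785e+00 -1.21746876e-05
  1.52971020e+00 -2.63045473e-02] [ 7.25458609e-02 -4.00946903e+01 -3.96636093e+01  7.71679776e-02
  1.06765868e-01 -1.86694604e-03]
```

View pics/s3.png

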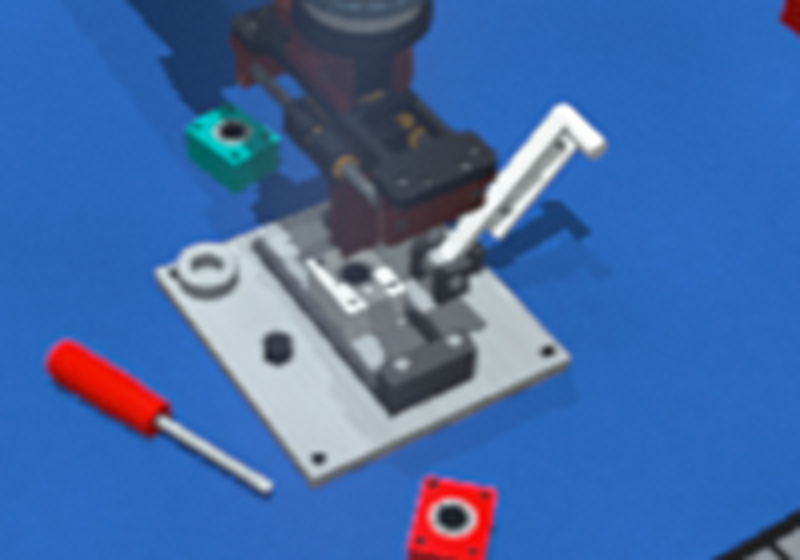

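The scene view agrees. The bore is still at pixel (329,218), so the block has not moved, and the visible fingertips end at about (326,212), around z 43. That puts them roughly 18 mm above the reported TCP, so they passed over the block. I'll back off behind the block and feel downward for the real tip height.

>>> arm_command(motion=[[[0, 0, 0], [0, -1.0, 0], 0], [[0, 0, 0], [0, -2.5, 0], 0], [[0, 0, 0], [0, -4.0, 0], 0], [[0, 0, 0], [0, -5.3, 0], 0], [[0, 0, 0], [0, -5.3, 0], 0], [[0, 0, 0], [0, -5.3, 0.2], 0], [[0, 0, 0], [0, -5.3, 0.4], 0], [[0, 0, 0], [0, -5.3, 0.6], 0], [[0, 0, 0], [0, -5.3, 0.8], 0], [[0, 0, 0], [0, -5.3, 0.8], 0]])

```text
time_s: 6.85
eef_pos: [504.0, 9.8, 16.4]
tool_rot: [-2.242, -2.2, 0.001]
wrist_force: [1.0, -0.2, 0.6]
opening: 0.7
grasp_force: 0.0
```

Run:
```python
from h import *
s=read_state();S=cam("scene");im=optics.camera("scene")[:,:,::-1];cv2.imwrite("pics/s4.png",cv2.resize(im[160:260,260:400],(798,570),interpolation=2))
print(s["eef_pos"],s["wrist_force"])
for z in(0,10,20,30): print(z,(proj(S,s["eef_pos"]+[0,0,z])-[260,160])*5.7)
```

```text
[503.96972277   9.75854854  16.4472094 ] [ 0.95980618 -0.1596209   0.5882143 ]
0 [[318.85968715 292.62655347]]
10 [[319.04356979 276.28146892]]
20 [[319.229684   259.73802243]]
30 [[319.41807066 242.99258099]]
```

View pics/s4.png

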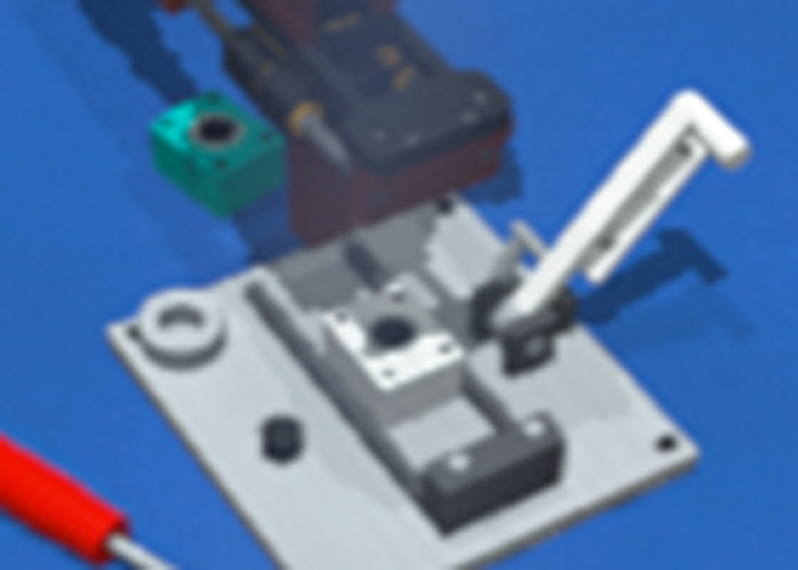

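The crop shows the red-brown bracket, whose bottom edge is at (305,240), and no finger at (319,292) where the reported TCP should be. The tips therefore end well above the TCP. I'll keep feeling downward toward the base plate in small steps.

>>> arm_command(motion=[[[0, 0, 0], [0, 0, 0.2], 0], [[0, 0, 0], [0, 0, 0.4], 0], [[0, 0, 0], [0, 0, 0.6], 0], [[0, 0, 0], [0, 0, 0.8], 0], [[0, 0, 0], [0, 0, 0.8], 0]])

```text
time_s: 7.4
eef_pos: [503.8, 9.8, 8.6]
tool_rot: [-2.242, -2.2, 0.001]
wrist_force: [-0.0, -0.4, 0.2]
opening: 0.5
grasp_force: 0.0
```

Run:
```python
from h import *
s=read_state();print(s["eef_pos"],s["wrist_force"],s["opening"],s["tau"])
W=cam("wrist",s);im=optics.camera("wrist")[:,:,::-1];cv2.imwrite("pics/w5.png",cv2.resize(im[180:270,250:390],(798,513),interpolation=2))
for z in(0,10,20,30): print(z,((proj(W,s["eef_pos"]+[0,0,z])-[250,180])*5.7).round())
```

```text
[503.84791162   9.78064641   8.64241643] [-2.32964633e-05 -3.94842674e-01  1.65956034e-01] 0.48444328528439184 [-2.27278339e-03 -3.41032040e+01 -3.97396338e+01  7.26505229e-02
 -3.11283558e-02  3.49388938e-04]
0 [[399. 228.]]
10 [[399. 256.]]
20 [[398. 286.]]
30 [[398. 319.]]
```

View pics/w5.png

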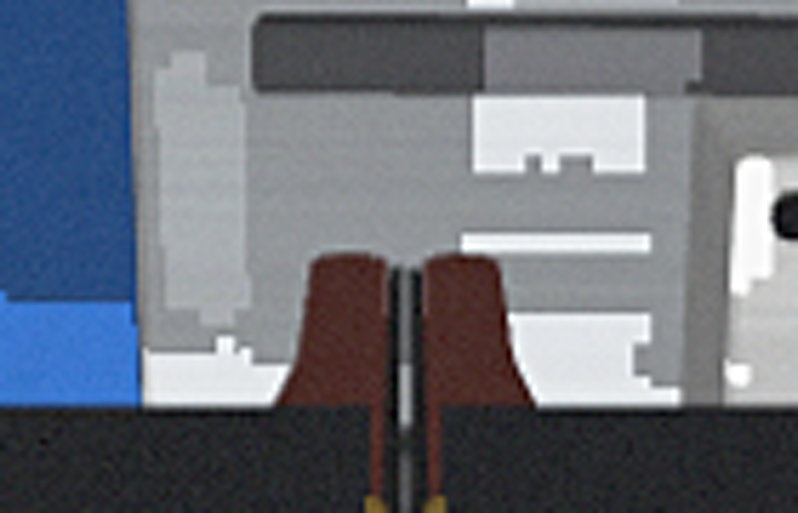

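The crop shows the finger ends at about (405,255), with only shadow below them and no contact. The TCP is at z 8.6, below the plate top at 12, so the tips are definitely shorter than the stated TCP. I'll keep feeling down.

>>> arm_command(motion=[[[0, 0, 0], [0, 0, 0.2], 0], [[0, 0, 0], [0, 0, 0.4], 0], [[0, 0, 0], [0, 0, 0.6], 0], [[0, 0, 0], [0, 0, 0.8], 0], [[0, 0, 0], [0, 0, 1.0], 0], [[0, 0, 0], [0, 0, 1.0], 0]])

```text
time_s: 8.05
eef_pos: [503.9, 9.8, -1.4]
tool_rot: [-2.242, -2.2, 0.001]
wrist_force: [0.0, -0.1, 0.4]
opening: 0.5
grasp_force: 0.0
```

>>> arm_command(motion=[[[0, 0, 0], [0, 0, 0.15], 0], [[0, 0, 0], [0, 0, 0.3], 0], [[0, 0, 0], [0, 0, 0.45], 0], [[0, 0, 0], [0, 0, 0.6], 0], [[0, 0, 0], [0, 0, 0.6], 0]])

```text
time_s: 8.55
eef_pos: [503.9, 9.8, -7.2]
tool_rot: [-2.242, -2.2, 0.001]
wrist_force: [0.5, -0.3, -0.9]
opening: 0.6
grasp_force: 0.0
```

>>> arm_command(motion=[[[0, 0, 0], [0, 0, 0.1], 0], [[0, 0, 0], [0, 0, 0.2], 0], [[0, 0, 0], [0, 0, 0.3], 0], [[0, 0, 0], [0, 0, 0.4], 0], [[0, 0, 0], [0, 0, 0.4], 0]])

```text
time_s: 9.05
eef_pos: [504.0, 9.8, -11.1]
tool_rot: [-2.242, -2.2, 0.0]
wrist_force: [-0.2, 0.4, 0.2]
opening: 0.8
grasp_force: 0.0
```

>>> arm_command(motion=[[[0, 0, 0], [0, 0.6, 0], 0], [[0, 0, 0], [0, 1.1, 0], 0], [[0, 0, 0], [0, 1.4, 0], 0], [[0, 0, 0], [0, 1.7, 0], 0], [[0, 0, 0], [0, 2.0, 0], 0], [[0, 0, 0], [0, 2.3, 0], 0], [[0, 0, 0], [0, 2.6, 0], 0], [[0, 0, 0], [0, 2.9, 0], 0], [[0, 0, 0], [0, 3.2, 0], 0], [[0, 0, 0], [0, 3.5, 0], 0]])

```text
time_s: 10.05
eef_pos: [539.3, 9.1, -10.9]
tool_rot: [-2.242, -2.2, 0.0]
wrist_force: [-0.9, 0.4, -0.6]
opening: 0.5
grasp_force: 0.4
```

Run:
```python
from h import *
s=read_state();print(s["eef_pos"],s["wrist_force"],s["opening"])
W=cam("wrist",s);im=optics.camera("wrist")[:,:,::-1];cv2.imwrite("pics/w6.png",im)
print([d["xy"] for d in finder.landmark_of("wrist","block")])
cv2.imwrite("pics/w6c.png",cv2.resize(im[120:270,240:480],(800,500),interpolation=2))
```

```text
[539.29997485   9.10057321 -10.94902696] [-0.86158394  0.43380265 -0.64060793] 0.5042114174167766
[[375.3, 236.8], [103.3, 213.9]]
```

View pics/w6c.png

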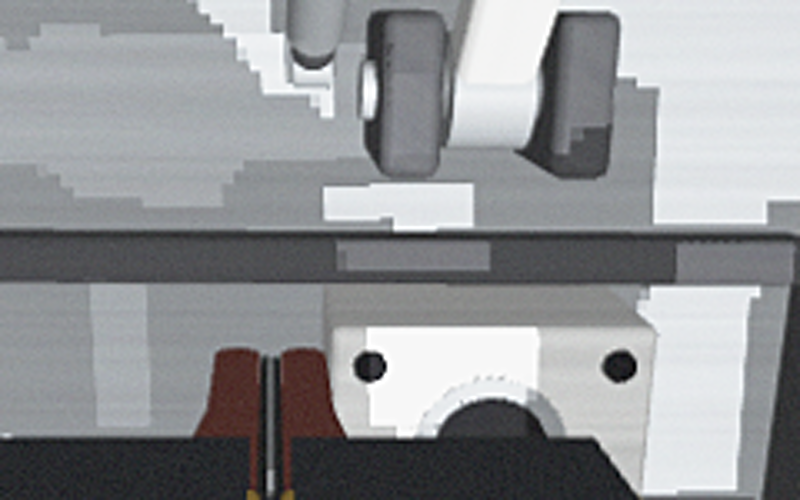

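The crop shows the fingertips against the block's rear face at about (335,400), and the block has moved. The gap to the stop is roughly (655→770).

>>> arm_command(motion=[[[0, 0, 0], [0, 0.2, 0], 0], [[0, 0, 0], [0, 0.4, 0], 0], [[0, 0, 0], [0, 0.7, 0], 0], [[0, 0, 0], [0, 1.0, 0], 0], [[0, 0, 0], [0, 1.3, 0], 0], [[0, 0, 0], [0, 1.6, 0], 0], [[0, 0, 0], [0, 1.8, 0], 0], [[0, 0, 0], [0, 2.0, 0], 0], [[0, 0, 0], [0, 2.1, 0], 0], [[0, 0, 0], [0, 2.2, 0], 0]])

```text
time_s: 11.15
eef_pos: [561.2, 8.7, -10.9]
tool_rot: [-2.242, -2.2, 0.0]
wrist_force: [0.1, 0.3, 0.4]
opening: 0.3
grasp_force: 0.4
```

Run:
```python
from h import *
s=read_state();print(s["eef_pos"],s["wrist_force"],s["opening"],s["grasp_force"])
im=optics.camera("wrist")[:,:,::-1];cv2.imwrite("pics/w7.png",im);W=cam("wrist",s)
V=cv2.cvtColor(im,cv2.COLOR_BGR2GRAY)
for r in(225,235):print([int(x) for x in V[r,335:480:2]])
f=[573,7.3,-.0195]
print("stop top edge, z42 / base:",proj(W,F2W(f,[(59,0,42),(59,10,42),(59,10,12),(59,10,40),(9,10,40)])).round(1).tolist())
```

```text
[561.16858821   8.68530462 -10.91568996] [0.09386087 0.27773031 0.37617425] 0.2977529397977331 0.3815402649343014
[75, 110, 146, 197, 211, 209, 222, 115, 166, 214, 255, 247, 247, 247, 247, 247, 247, 247, 247, 247, 247, 247, 247, 247, 247, 247, 247, 247, 247, 247, 247, 247, 248, 233, 203, 208, 203, 205, 207, 201, 206, 204, 205, 214, 154, 92, 85, 210, 209, 201, 197, 145, 44, 52, 54, 54, 54, 57, 49, 53, 52, 54, 58, 66, 73, 65, 123, 129, 87, 101, 237, 232, 231]
[54, 54, 169, 200, 207, 208, 217, 196, 255, 255, 248, 247, 247, 247, 247, 247, 247, 247, 247, 249, 236, 240, 234, 230, 238, 239, 240, 239, 240, 233, 234, 245, 249, 235, 210, 206, 209, 208, 210, 210, 210, 208, 211, 208, 209, 203, 201, 217, 213, 211, 190, 69, 53, 59, 50, 50, 48, 56, 46, 56, 51, 58, 69, 69, 78, 119, 121, 127, 126, 128, 121, 115, 120]
stop top edge, z42 / base: [[456.0, 254.5], [458.2, 236.4], [436.7, 218.2], [456.5, 235.0], [360.0, 234.9]]
```

>>> arm_command(motion=[[[0, 0, 0], [0, 0.2, 0], 0], [[0, 0, 0], [0, 0.4, 0], 0], [[0, 0, 0], [0, 0.55, 0], 0], [[0, 0, 0], [0, 0.65, 0], 0], [[0, 0, 0], [0, 0.75, 0], 0], [[0, 0, 0], [0, 0.8, 0], 0]])

```text
time_s: 11.8
eef_pos: [569.2, 8.5, -10.9]
tool_rot: [2.242, 2.2, -0.0]
wrist_force: [-0.4, 0.0, 1.2]
opening: 0.8
grasp_force: 0.4
```

>>> arm_command(motion=[[[0, 0, 0], [0, 0.05, 0], 0], [[0, 0, 0], [0, 0.1, 0], 0]])

```text
time_s: 12.0
eef_pos: [570.1, 8.5, -10.9]
tool_rot: [-2.242, -2.2, 0.0]
wrist_force: [-0.3, -0.7, 0.7]
opening: 0.2
grasp_force: 0.3
```

>>> arm_command(motion=[[[0, 0, 0], [0, 0.05, 0], 0], [[0, 0, 0], [0, 0.1, 0], 0]])

```text
time_s: 12.2
eef_pos: [571.1, 8.5, -10.9]
tool_rot: [-2.242, -2.2, -0.0]
wrist_force: [-0.8, -0.2, 0.6]
opening: 0.3
grasp_force: 0.3
```

>>> arm_command(motion=[[[0, 0, 0], [0, 0.05, 0], 0], [[0, 0, 0], [0, 0.1, 0], 0]])

```text
time_s: 12.4
eef_pos: [571.5, 8.5, -10.9]
tool_rot: [-2.242, -2.199, 0.002]
wrist_force: [-5.7, 1.1, 3.0]
opening: 0.3
grasp_force: 2.5
```

>>> arm_command(motion=[[[0, 0, 0], [0, 0.05, 0], 0], [[0, 0, 0], [0, 0.1, 0], 0]])

```text
time_s: 12.6
eef_pos: [571.4, 8.6, -10.9]
tool_rot: [-2.24, -2.198, 0.004]
wrist_force: [-9.7, 0.2, 6.8]
opening: 0.5
grasp_force: 4.9
```

The block is home: the force rose from 1 to 9.7 N with no further travel. Now I'll back off and rise.

>>> arm_command(motion=[[[0, 0, 0], [0, -0.5, 0], 0], [[0, 0, 0], [0, -1.5, 0], 0], [[0, 0, 0], [0, -2.5, -1], 0], [[0, 0, 0], [0, -2.5, -5], 0], [[0, 0, 0], [0, -2.5, -10], 0], [[0, 0, 0], [0, -2.5, -15], 0], [[0, 0, 0], [0, -2.5, -20], 0], [[0, 0, 0], [0, -2.5, -20], 0], [[0, 0, 0], [0, -2.5, -20], 0], [[0, 0, 0], [0, -2.5, -20], 0]])

```text
time_s: 13.6
eef_pos: [547.4, 8.9, 187.4]
tool_rot: [-2.241, -2.199, 0.002]
wrist_force: [0.6, 0.2, -0.8]
opening: 0.5
grasp_force: 0.0
```

Run:
```python
from h import *
s=read_state();print(s["eef_pos"],s["wrist_force"],s["opening"],s["tool_rot"])
S=cam("scene")
e=np.array([503.97,9.76,16.45])
for z in(30,50,65,80,95): print(z,((proj(S,e+[[89,-37,z],[89,37,z],[65,-37,z],[65,37,z]])-[260,160])*5.7).round().tolist())
W=cam("wrist",s);im=optics.camera("wrist")[:,:,::-1];cv2.imwrite("pics/w8.png",im)
f=[573,7.3,-.0195]
for n in("block","stand_end","hinge","stop_face"):print(n,[d["xy"] for d in finder.landmark_of("wrist",n)])
print(proj(W,F2W(f,[(34,0,12),(0,136.3,109.3),(0,55,28),(59,0,26)])).round(1).tolist())
V=cv2.cvtColor(im,cv2.COLOR_BGR2GRAY)
q=proj(W,F2W(f,[(9,10,40),(59,10,40),(59,10,42)]));print(q.round(1).tolist());r=int(q[1,1])
print([int(x) for x in V[r,int(q[0,0])-6:int(q[1,0])+12]])
```

```text
[547.41787324   8.92990614 187.40282086] [ 0.61409763  0.19578356 -0.76262071] 0.47998606946181327 [-2.24143663e+00 -2.19913101e+00  2.19486503e-03]
30 [[359.0, 404.0], [508.0, 335.0], [328.0, 368.0], [476.0, 301.0]]
50 [[360.0, 370.0], [511.0, 301.0], [328.0, 334.0], [478.0, 267.0]]
65 [[361.0, 343.0], [513.0, 275.0], [329.0, 307.0], [480.0, 241.0]]
80 [[362.0, 317.0], [516.0, 248.0], [329.0, 280.0], [482.0, 214.0]]
95 [[363.0, 289.0], [518.0, 221.0], [329.0, 253.0], [484.0, 187.0]]
block [[369.5, 177.4], [466.7, 210.7], [206.8, 169.3]]
stand_end []
hinge [[344.1, 133.3]]
stop_face [[393.2, 182.2]]
[[368.5, 176.4], [351.6, 34.1], [342.9, 131.5], [391.1, 178.5]]
[[350.7, 172.1], [394.3, 172.1], [394.7, 172.4]]
[165, 144, 149, 150, 135, 111, 139, 255, 251, 250, 255, 255, 255, 255, 250, 248, 247, 247, 247, 247, 247, 248, 249, 245, 245, 245, 246, 246, 240, 246, 244, 246, 246, 248, 248, 248, 247, 247, 247, 247, 247, 248, 250, 255, 255, 255, 255, 254, 252, 255, 157, 68, 118, 121, 120, 122, 125, 126, 116, 115, 110, 113]
```

>>> arm_command(motion=[[[0, 0, 0], [4.5, 0.6, 0], 0], [[0, 0, 0], [9, 1.2, 0], 0], [[0, 0, 0], [13.5, 1.9, 0], 0], [[0, 0, 0], [18.4, 2.6, 0], 0], [[0, 0, 0], [18.8, 2.6, 0], 0], [[0, 0, 0], [18.8, 2.6, 4.5], 0], [[0, 0, 0], [18.8, 2.6, 9], 0], [[0, 0, 0], [18.8, 2.6, 11], 0], [[0, 0, 0], [18.8, 2.6, 11], 0], [[0, 0, 0], [18.8, 2.6, 11], 0]])

```text
time_s: 14.85
eef_pos: [577.7, 195.9, 79.5]
tool_rot: [-2.243, -2.2, 0.0]
wrist_force: [0.5, 0.2, 1.1]
opening: 0.8
grasp_force: 0.0
```

Run:
```python
from h import *
s=read_state();print(s["eef_pos"],s["wrist_force"],s["opening"],s["tool_rot"])
W=cam("wrist",s);im=optics.camera("wrist")[:,:,::-1]
a=optics.camera("scene")[:,:,::-1][150:270,300:500]
im=im[:,200:500]
cv2.imwrite("pics/w9.png",np.hstack([cv2.resize(im,(300,400)),cv2.resize(a,(500,300))[:400] if 0 else cv2.copyMakeBorder(cv2.resize(a,(500,300),interpolation=2),0,100,0,0,0)]))
```

```text
[577.70095336 195.93411584  79.47462448] [0.50686446 0.15492426 1.08932805] 0.7663548750858121 [-2.24285748e+00 -2.19977660e+00  4.56770068e-04]
```

View pics/w9.png

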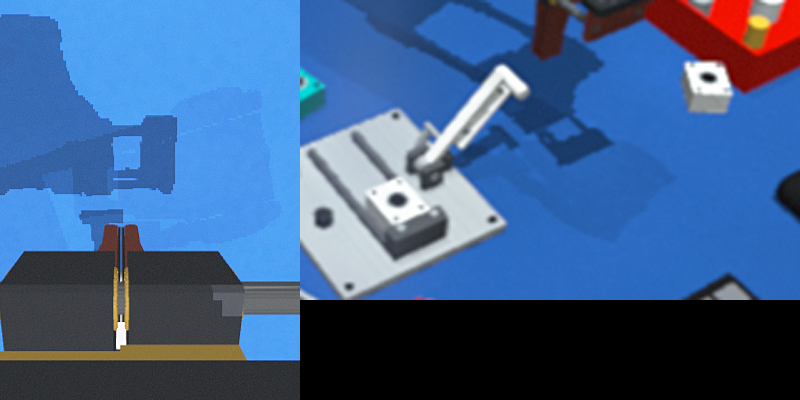

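The view shows the block flush against the stop, the stand untouched, and the gripper beyond the bar on its +y side. Something like a finger tip shows at scene pixel (398,173), so I'll compute its height.

Run:
```python
from h import *
s=read_state();S=cam("scene");e=s["eef_pos"]
for z in(0,10,20,27,35,45):print(z,proj(S,e+[0,0,z]).round(1))
print("bracket x+89",proj(S,e+[[89,-40,80],[89,40,80],[-89,-40,80],[0,-40,80]]).round(1).tolist())
f=[573,7.3,-.0195];print("bar",proj(S,F2W(f,[(0,151.9,93.7),(0,145,101)])))
```

```text
0 [[396.1 182.7]]
10 [[396.7 179.6]]
20 [[397.2 176.5]]
27 [[397.6 174.3]]
35 [[398.  171.7]]
45 [[398.6 168.5]]
bracket x+89 [[412.6, 183.9], [439.4, 171.8], [364.3, 143.1], [387.2, 162.5]]
bar [[384.11557719 183.51391225]
 [382.16505619 182.17852806]]
```

>>> arm_command(motion=[[[0, 0, 0], [0, 0, 1.5], 0], [[0, 0, 0], [0, 0, 3.1], 0], [[0, 0, 0], [-0.5, 0, 3.1], 0], [[0, 0, 0], [-1.0, 0, 3.1], 0], [[0, 0, 0], [-1.3, 0, 3.1], 0], [[0, 0, 0], [-1.6, 0, 3.1], 0], [[0, 0, 0], [-1.9, 0, 3.1], 0]])

```text
time_s: 15.65
eef_pos: [577.7, 177.2, 48.7]
tool_rot: [2.242, 2.2, 0.002]
wrist_force: [0.4, 3.1, -0.5]
opening: 0.3
grasp_force: 2.6
```

>>> arm_command(motion=[[[0, 0, 0], [-0.2, 0, 0], 0], [[0, 0, 0], [-0.4, 0, 0], 0], [[0, 0, 0], [-0.6, 0, 0], 0]])

```text
time_s: 15.95
eef_pos: [577.7, 176.7, 49.5]
tool_rot: [-2.235, -2.2, -0.014]
wrist_force: [1.1, 18.5, 2.5]
opening: 0.4
grasp_force: 9.3
```

>>> arm_command(motion=[[[0, 0, 0], [0.2, 0, -0.3], 0], [[0, 0, 0], [0.1, 0, -0.7], 0], [[0, 0, 0], [-0.1, 0, -1.0], 0], [[0, 0, 0], [-0.4, 0, -1.3], 0]])

```text
time_s: 16.35
eef_pos: [576.7, 170.3, 60.7]
tool_rot: [-2.237, -2.2, -0.004]
wrist_force: [-0.7, 10.0, -1.8]
opening: 0.3
grasp_force: 4.8
```

>>> arm_command(motion=[[[0, 0, 0], [-0.35, 0, -0.45], 0], [[0, 0, 0], [-0.7, 0, -0.85], 0], [[0, 0, 0], [-1.1, 0, -1.2], 0], [[0, 0, 0], [-1.45, 0, -1.55], 0], [[0, 0, 0], [-1.85, 0, -1.85], 0], [[0, 0, 0], [-2.25, 0, -2.15], 0], [[0, 0, 0], [-2.7, 0, -2.4], 0], [[0, 0, 0], [-3.1, 0, -2.7], 0]])

```text
time_s: 17.15
eef_pos: [576.1, 139.1, 89.1]
tool_rot: [-2.237, -2.201, -0.005]
wrist_force: [-3.3, 8.1, 2.0]
opening: 0.5
grasp_force: 3.7
```

>>> arm_command(motion=[[[0, 0, 0], [-0.45, 0, -0.25], 0], [[0, 0, 0], [-0.9, 0, -0.5], 0], [[0, 0, 0], [-1.4, 0, -0.7], 0], [[0, 0, 0], [-1.85, 0, -0.9], 0], [[0, 0, 0], [-2.35, 0, -1.05], 0], [[0, 0, 0], [-2.8, 0, -1.2], 0], [[0, 0, 0], [-3.3, 0, -1.3], 0], [[0, 0, 0], [-3.8, 0, -1.4], 0]])

```text
time_s: 17.95
eef_pos: [576.1, 98.4, 102.7]
tool_rot: [2.242, 2.2, 0.002]
wrist_force: [0.1, 3.0, 1.8]
opening: 0.4
grasp_force: 1.5
```

>>> arm_command(motion=[[[0, 0, 0], [-0.4, 0, -0.1], 0], [[0, 0, 0], [-0.8, 0, -0.15], 0], [[0, 0, 0], [-1.2, 0, -0.2], 0], [[0, 0, 0], [-1.6, 0, -0.2], 0], [[0, 0, 0], [-2.0, 0, -0.2], 0], [[0, 0, 0], [-2.4, 0, -0.2], 0]])

```text
time_s: 18.55
eef_pos: [575.1, 73.7, 103.7]
tool_rot: [-2.243, -2.2, 0.001]
wrist_force: [0.0, 0.8, -0.6]
opening: 0.4
grasp_force: 0.2
```

>>> arm_command(motion=[[[0, 0, 0], [-0.3, 0, 0], 0], [[0, 0, 0], [-0.6, 0, 0], 0]])

```text
time_s: 18.75
eef_pos: [575.1, 67.9, 103.8]
tool_rot: [-2.243, -2.2, 0.001]
wrist_force: [-0.6, -0.2, -0.0]
opening: 0.4
grasp_force: 0.0
```

>>> arm_command(motion=[[[0, 0, 0], [0, 0, 0], 0], [[0, 0, 0], [0, 0, 0], 0], [[0, 0, 0], [0, 0, 0], 0], [[0, 0, 0], [0, 0, 0], 0], [[0, 0, 0], [0, 0, 0], 0], [[0, 0, 0], [0, 0, 0], 0]])

```text
time_s: 19.35
eef_pos: [575.3, 68.5, 104.1]
tool_rot: [-2.242, -2.2, -0.0]
wrist_force: [0.8, 1.1, 1.2]
opening: 0.6
grasp_force: 0.0
```

Run:
```python
from h import *
s=read_state();print(s["eef_pos"],s["wrist_force"])
f=[573,7.3,-.0195]
W=cam("wrist",s);S=cam("scene");T=cam("top")
for n,C in(("wrist",W),("scene",S),("top",T)):
    im=optics.camera(n)[:,:,::-1];cv2.imwrite(f"pics/e_{n}.png",im)
    for t,P in dict(stand_end=(0,-60,28),block=(34,0,12)).items():
        print(n,t,[(d["xy"],round(d["confidence"],2)) for d in finder.landmark_of(n,t)][:3],proj(C,F2W(f,P)).round(1).tolist())
    g=[(r["extent"],round(r["confidence"],2)) for r in finder.silhouettes(n,"stand_arm")];print(g[:2])
    print(n,"bar proj", proj(C,F2W(f,[(-20,-60,50),(20,-60,50)])).round().tolist())
```

```text
[575.25198238  68.4969781  104.08050094] [0.77833843 1.11481294 1.18579587]
wrist stand_end [([317.3, 311.5], 0.88), ([321.0, 199.4], 0.6)] [[319.0, 308.9]]
wrist block [([349.7, 248.6], 0.77), ([157.1, 237.4], 0.59), ([464.5, 282.9], 0.58)] [[352.1, 248.4]]
[([289.4, 193.9, 33.4, 137.4], 0.68)]
wrist bar proj [[298.0, 323.0], [340.0, 323.0]]
scene stand_end [([310.3, 235.0], 0.67)] [[308.9, 234.9]]
scene block [([337.8, 235.2], 0.85), ([299.9, 190.8], 0.79), ([353.7, 287.0], 0.64)] [[338.0, 239.0]]
[([300.8, 212.8, 52.6, 25.9], 0.61)]
scene bar proj [[305.0, 223.0], [313.0, 234.0]]
top stand_end [([201.0, 174.4], 0.5), ([336.7, 193.3], 0.44)] [[337.1, 194.7]]
top block [([336.1, 142.4], 0.66), ([314.1, 251.0], 0.48), ([317.5, 184.4], 0.4)] [[318.7, 183.8]]
[([311.5, 188.8, 29.5, 11.1], 0.55)]
top bar proj [[337.0, 201.0], [338.0, 188.0]]
```

>>> arm_command(motion=[[[0, 0, 0], [-4.5, 0, 0], 0], [[0, 0, 0], [-9, -0.1, 0], 0], [[0, 0, 0], [-12.1, -0.1, 0], 0], [[0, 0, 0], [-12.1, -0.1, 0], 0], [[0, 0, 0], [-12.1, -0.1, 3], 0], [[0, 0, 0], [-12.1, -0.1, 5], 0], [[0, 0, 0], [-12.1, -0.1, 6], 0], [[0, 0, 0], [-12.1, -0.1, 6.3], 0], [[0, 0, 0], [-12.1, -0.1, 6.5], 0]])

```text
time_s: 20.85
eef_pos: [572.3, -52.1, 39.7]
tool_rot: [2.241, 2.2, 0.001]
wrist_force: [0.1, -0.3, 0.2]
opening: 0.7
grasp_force: 0.0
```

>>> arm_command(motion=[[[0, 0, 0], [0, 0, 0.15], 0], [[0, 0, 0], [0, 0, 0.3], 0], [[0, 0, 0], [0, 0, 0.45], 0], [[0, 0, 0], [0, 0, 0.6], 0]])

```text
time_s: 21.25
eef_pos: [572.2, -52.6, 33.4]
tool_rot: [2.242, 2.2, 0.001]
wrist_force: [-0.2, 0.2, 0.1]
opening: 0.5
grasp_force: 0.0
```

Descending slowly until contact.

>>> arm_command(motion=[[[0, 0, 0], [0, 0, 0.1], 0], [[0, 0, 0], [0, 0, 0.2], 0], [[0, 0, 0], [0, 0, 0.3], 0]])

```text
time_s: 21.55
eef_pos: [572.0, -52.6, 30.0]
tool_rot: [2.243, 2.2, 0.0]
wrist_force: [-0.1, 0.7, 0.2]
opening: 0.9
grasp_force: 0.0
```

>>> arm_command(motion=[[[0, 0, 0], [0, 0, 0.1], 0], [[0, 0, 0], [0, 0, 0.2], 0]])

```text
time_s: 21.75
eef_pos: [571.9, -52.5, 28.0]
tool_rot: [-2.242, -2.2, 0.0]
wrist_force: [-0.1, 0.1, 0.0]
opening: 0.2
grasp_force: 0.0
```

>>> arm_command(motion=[[[0, 0, 0], [0, 0, 0.1], 0], [[0, 0, 0], [0, 0, 0.2], 0]])

```text
time_s: 21.95
eef_pos: [571.9, -52.5, 26.0]
tool_rot: [-2.242, -2.2, -0.0]
wrist_force: [-0.1, -0.3, 0.5]
opening: 0.4
grasp_force: 0.0
```

>>> arm_command(motion=[[[0, 0, 0], [0, 0, 0.1], 0], [[0, 0, 0], [0, 0, 0.2], 0]])

```text
time_s: 22.15
eef_pos: [571.9, -52.6, 24.0]
tool_rot: [2.242, 2.2, -0.0]
wrist_force: [-0.7, -0.6, -0.8]
opening: 0.2
grasp_force: 0.0
```

>>> arm_command(motion=[[[0, 0, 0], [0, 0, 0.1], 0], [[0, 0, 0], [0, 0, 0.2], 0]])

```text
time_s: 22.35
eef_pos: [572.0, -52.5, 22.0]
tool_rot: [2.242, 2.2, 0.0]
wrist_force: [-0.2, 0.8, 0.7]
opening: 0.5
grasp_force: 0.0
```

>>> arm_command(motion=[[[0, 0, 0], [0, 0, 0.1], 0]])

```text
time_s: 22.45
eef_pos: [572.0, -52.5, 21.0]
tool_rot: [2.242, 2.2, 0.0]
wrist_force: [0.0, 0.2, -0.3]
opening: 0.5
grasp_force: 0.0
```

>>> arm_command(motion=[[[0, 0, 0], [0, 0, 0.1], 0], [[0, 0, 0], [0, 0, 0.2], 0]])

```text
time_s: 22.65
eef_pos: [572.2, -52.6, 20.3]
tool_rot: [2.242, 2.2, 0.001]
wrist_force: [-3.6, 0.7, 9.5]
opening: 0.5
grasp_force: 4.7
```

>>> arm_command(motion=[[[0, 0, 0], [0, 0, 0.1], 0], [[0, 0, 0], [0, 0, 0.15], 0]])

```text
time_s: 22.85
eef_pos: [572.4, -52.6, 20.2]
tool_rot: [2.241, 2.199, 0.002]
wrist_force: [-5.8, 0.2, 13.1]
opening: 0.3
grasp_force: 6.6
```

>>> arm_command(motion=[[[0, 0, 0], [0, 0, 0.1], 0], [[0, 0, 0], [0, 0, 0.15], 0]])

```text
time_s: 23.05
eef_pos: [572.6, -52.6, 20.0]
tool_rot: [2.241, 2.199, 0.003]
wrist_force: [-6.9, 1.3, 18.2]
opening: -0.0
grasp_force: 9.3
```

>>> arm_command(motion=[[[0, 0, 0], [0, 0, -0.15], 0], [[0, 0, 0], [0, 0, -0.27], 0]])

```text
time_s: 23.25
eef_pos: [572.2, -52.6, 20.6]
tool_rot: [2.242, 2.2, 0.001]
wrist_force: [-1.6, 0.2, 3.8]
opening: 0.5
grasp_force: 2.1
```

>>> arm_command(motion=[[[0, 0, 0], [0, 0, 0.12], 0], [[0, 0, 0], [0, 0, 0.12], 0], [[0, 0, 0], [0, 0, 0.12], 0]])

```text
time_s: 23.55
eef_pos: [572.4, -52.6, 20.3]
tool_rot: [2.241, 2.199, 0.002]
wrist_force: [-5.5, 0.3, 10.8]
opening: 0.3
grasp_force: 5.8
```

>>> arm_command(motion=[[[0, 0, 0], [0, 0, 0], 0], [[0, 0, 0], [0, 0, 0], 0], [[0, 0, 0], [0, 0, 0], 0], [[0, 0, 0], [0, 0, 0], 0], [[0, 0, 0], [0, 0, 0], 0], [[0, 0, 0], [0, 0, 0], 0], [[0, 0, 0], [0, 0, 0], 0], [[0, 0, 0], [0, 0, 0], 0], [[0, 0, 0], [0, 0, 0], 0], [[0, 0, 0], [0, 0, 0], 0]])

```text
time_s: 24.55
eef_pos: [572.4, -52.6, 20.3]
tool_rot: [2.241, 2.199, 0.002]
wrist_force: [-5.6, 1.4, 10.9]
opening: 0.3
grasp_force: 5.8
```

>>> arm_command(motion=[[[0, 0, 0], [0, 0, 0], 0], [[0, 0, 0], [0, 0, 0], 0], [[0, 0, 0], [0, 0, 0], 0], [[0, 0, 0], [0, 0, 0], 0]])

```text
time_s: 24.95
eef_pos: [572.4, -52.6, 20.3]
tool_rot: [2.241, 2.199, 0.002]
wrist_force: [-5.4, -0.1, 10.9]
opening: 0.4
grasp_force: 5.8
```

>>> arm_command(motion=[[[0, 0, 0], [0, 0, -0.5], 0], [[0, 0, 0], [0, 0, -3], 0], [[0, 0, 0], [0, 0, -7], 0], [[0, 0, 0], [0, 0, -11], 0], [[0, 0, 0], [0, 0, -15], 0], [[0, 0, 0], [0, 0, -15], 0], [[0, 0, 0], [0, 0, -15], 0], [[0, 0, 0], [0, 0, -15], 0]])

```text
time_s: 25.75
eef_pos: [571.3, -52.5, 165.5]
tool_rot: [-2.241, -2.199, 0.003]
wrist_force: [-0.9, -0.3, 0.4]
opening: 0.5
grasp_force: 0.0
```

Run:
```python
from h import *
s=read_state();print(s["eef_pos"],s["wrist_force"],s["qvel"].round(3) if hasattr(s["qvel"],"round") else s["qvel"])
f=[573,7.3,-.0195]
for n in("wrist","scene"):
    C=cam(n,s);im=optics.camera(n)[:,:,::-1];cv2.imwrite(f"pics/f_{n}.png",im)
    for t,P in dict(stand_end=(0,-60,28),block=(34,0,12),ring_gauge=(-70,-65,12)).items():
        print(n,t,[(d["xy"],round(d["confidence"],2)) for d in finder.landmark_of(n,t)][:3],proj(C,F2W(f,P)).round(1).tolist())
C=cam("wrist",s);V=cv2.imread("pics/f_wrist.png",0)
q=proj(C,F2W(f,[(9,12,40),(59,12,40)]));print(q);r=int(q[1,1]);print([int(x) for x in V[r,int(q[0,0])-8:int(q[1,0])+8]])
```

```text
[571.29822499 -52.45092111 165.53478223] [-0.85606384 -0.33523347  0.40979619] [-0.001  0.01   0.016 -0.002  0.002 -0.001]
wrist stand_end [([317.9, 183.0], 0.67)] [[321.1, 181.5]]
wrist block [([172.3, 116.8], 0.82), ([348.3, 127.8], 0.72), ([455.9, 167.4], 0.68)] [[351.4, 126.4]]
wrist ring_gauge [([256.1, 184.5], 0.66)] [[261.7, 183.0]]
scene stand_end [([309.4, 230.9], 0.73)] [[308.9, 234.9]]
scene block [([339.2, 236.6], 0.69), ([298.9, 191.4], 0.6), ([354.5, 284.5], 0.55)] [[338.0, 239.0]]
scene ring_gauge [([291.0, 218.3], 0.69)] [[292.7, 222.0]]
[[329.93516961 114.86578141]
 [378.67559758 114.92685813]]
[247, 247, 247, 248, 252, 245, 155, 137, 106, 255, 254, 255, 165, 18, 33, 23, 43, 245, 238, 235, 232, 233, 233, 233, 233, 232, 233, 233, 234, 234, 236, 235, 233, 233, 236, 236, 233, 234, 233, 232, 226, 250, 248, 247, 247, 247, 247, 249, 255, 201, 51, 50, 44, 22, 255, 255, 255, 161, 65, 106, 117, 122, 125, 118, 117]
```

```bash
python3 -c "
from rig import manip;print(manip.job_done())"
```

```text
the job is handed in; nothing more can be done
None
```

The job is handed in: the block is flush against the end stop, the stand snapped over onto its buffer, and I leaned on its cross-bar with about 11 N for 1.4 s (briefly 18 N while feeling for it, with the highest reading about 18.5 N), then lifted clear with the arm touching nothing.

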